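# Swing down the high hatch of the praline cabinet with the hook pole

### The arm

A 6-joint arm with a two-finger parallel gripper is mounted at the origin on a cart in front of the work surface, level with it; the furniture and walls round the work are solid. World frame = base frame: x ahead of the robot, y to its left, z up, the work surface at z = 0. Lengths are in mm, angles in degrees, forces in N, time in s.
With the tool pointing down it reaches from about 350 to 850 mm from the base axis. Payload 8.1 kg.
Tool frame: the origin (TCP) lies between the finger pads; the fingertips stand 25 mm ahead of it and the grasp point (between the pads) lies 6 mm ahead of it (r.tcp_to_tips is the distance from the TCP to the fingertips, in mm); z points along the fingers, y is the line along which they close (so a half turn about z gives the same grasp; the last joint's range is limited). The gripper opens to 85 mm and grips with 20 to 120 N. Pads are 22 mm wide; open, the fingers measure 114 mm over their backs; the gripper's body (76 mm by 85 mm) begins 54 mm behind the grasp point. The pads swing forward as they close: fully open they stand 13 mm farther back than shut.
Start: joints at [-70.21, 7.471, 85.268, -0, 87.261, -4.893], TCP at [250.579, -545.175, 256.292] pointing down, gripper open.
Joint ranges: [-169.43, 169.43], [-51.17, 129.36], [1.28, 143.12], [-76.62, 256.62], [0, 156.53], [-152.29, 152.29]. Speed limits (degrees/s): [136.94, 136.94, 159.86, 180, 180, 180].

### API

Orientations are given as [roll, pitch, yaw] about the fixed x, y, z axes, in that order (R = Rz(yaw) Ry(pitch) Rx(roll)).
In Python, from bench import r gives the robot as it stands.
- The arm moves only by the tool apply_moves, never from a script. Its arguments are lists of equal length, an entry for each row: "angular": the turn, a rotation vector about the world's x, y, z in units of 8 degrees (1.0 is 8 degrees), a list of three; "travel": the shift along the world's x, y, z in units of 40 mm (1.0 is 40 mm), a list of three; "jaw": the opening, from 0 (shut) to 1 (fully open). A call has 1 to 20 rows; each row shifts and turns the commanded pose from where the row before left it; what a row does not reach is not made up. A row lasts 1/8 s, in which the tool goes at most 62.5 mm and 10.7 degrees, less where a joint would pass 70% of its speed; a pose out of reach is approached as far as the arm can. A call is refused whole if a number of a shift passes 1 or a number of a turn 1, either way. A call with a gripper value outside its range is refused whole. The fingers move at their own pace and stop on an object; "force" is the grip in N (left out, the last holds). Time passes only in rows, so rows that do not move let the fingers close. It gives the time, the measured TCP pose, the force, the opening and the grip force at its end, in the units of the state.
- r.sense(): the state, without advancing time (a new reading comes with each control period).
- r.snapshot(name): name is "scene" or "top" or "wrist"; returns a dict with "color" (400x640x3 uint8, red, green, blue), "fx", "fy", "cx", "cy" (pixels), "distortion" ([k1, k2, p1, p2, k3] as OpenCV has them; the pictures are not rectified), "R" (3x3) and "t" (3): a world point X has camera coordinates R X + t; the wrist camera has in their place "mount" (4x4, takes a point from camera to tool coordinates, whose origin is the TCP and whose axes are the flange's). Camera axes: x right, y down, z forward; pixel columns grow to the right and rows downward; lengths in mm; the calibration is good to about 2 mm. A picture is of the moment at which its call begins: read the wrist's pose just before it. There is no depth.
- r.hand_in(): hands the job in; it is judged then, once.
The state is a dict: "time": time; "joint_pos": joint angles; "qd": joint speeds; "joint_efforts": joint torques, N m; "tool_pos": TCP position; "tcp_rot": TCP orientation; "ft_force": force on the tool from outside, world axes, zero at the start; "wrist_torque": the same for the moment, N m; "finger_gap": finger opening in mm; "grip_force": force on a finger pad.
Only numpy, scipy, OpenCV 4.12 (cv2) and the standard library are available. Lean on these libraries where they do the work, as an engineer would, in place of code of your own. Each camera call takes 0.05 s, during which the arm holds its last target. There are 200 camera calls.

### The job

Take the hook pole from its rest, pass its hook through the steel eye on the high hatch of the small cabinet, and with the hook in the eye gently swing the hatch all the way down to its stop. Work the hatch with the pole only and do not force anything or disturb the things round it; then unhook and lay the pole back in both notches of its rest, the same way round and as centred as it was.

Things in the scene. Friction and masses are not known exactly. Their poses are not given: they have to be found in the camera images.
- pole: Hook pole, 0.1 kg, loose, lying level in its rest. x runs along it to the hook, z up. A light wooden bar 18 mm wide (y), 22 mm high (z) spans x = -120 to +90 mm; an 8 mm steel rod goes on along its centre line to x = 130 mm, where the hook, a straight 7 mm pin, turns off square to +y and ends in a 10 mm ball (far side at y = +25 mm). Origin: under the bar, at the grip.
- pole_grip (a point): Point half-way up the wooden bar where it is best gripped (across its 18 mm width, from above), about half-way between the two notches; axes as those of the pole.
- pole_hook (a point): On the centre line of the hook pin: 130 mm ahead (x) of pole_grip, 12 mm to its +y side, same height; axes as the pole's.
- rest: Dark wooden rest, fixed: base 150 x 60 mm with two notched posts 120 mm apart along its x, each 10 mm thick. Notches 23 mm wide with flared mouths, floors 55 mm above the table, flared cheeks up to about 80 mm. Origin: middle of the underside; x along the pole, to the hook end.
- rest_seat (a point): Where pole_grip is when the pole lies in the rest: mid-way between the notches, 66 mm above the table; axes as those of the rest.
- cabinet: Dark wooden cabinet, fixed, 130 mm deep (x), 190 wide (y), 320 high; cornice and plinth stand out 5 mm. Origin: middle of the underside; the front looks to its -x. Upper front: a light wooden hatch 162 mm wide, 122 high, 12 thick, hinged along its lower edge, with a steel eye (a ring standing off its outer face) near the top. The drawer fronts below are fixed.
- hatch (a joint): Hatch angle, rad: 0 is shut (upright); grows as its top swings forward (cabinet's -x) and down, to a stop at 1.40. Starts shut or slightly ajar. The hinge is stiff (0.35 N m) and damped (0.6 N m per rad/s): the hatch stays where it is left.
- hatch_hinge (a point): Middle of the hinge line (along y), 59 mm before the cabinet's middle, 170 mm up; axes the cabinet's. The eye: inner diameter 22 mm, wire 6 mm, the hole looks along y. The hook goes in from the cabinet's -y side (robot's right), pin to +y, until the rod touches the ring; rod centre line is then 7 mm short of the ring's plane.
- hatch_mid (a point): On the hatch's mid line, moving with it: 30 mm in front of the hinge line and 90 mm above it when shut; axes the hatch's, y along the hinge. The eye's centre lies on the line along y through this point, up to 45 mm to either side: the eye is clamped somewhere in a slotted rail and its place is not measured, so see or feel for it. It does not slide in use.
- date_stamp: Wooden hand stamp with a round knob, 30 x 50 x 68 mm, loose bystander; origin under its middle.
- cocoa_tin: Round dark green tin with a gold lid, 68 mm wide, 91 mm high, loose bystander; origin under its middle.
- gift_cube: Purple gift box with gold ribbon, 64 x 64 x 56 mm, loose bystander; origin under its middle.
- tape_roll: Roll of brown tape lying flat, 77 mm wide, 19 mm high, loose bystander; origin under its middle.

How it is judged:
By the outcome, as a careful person would: the job done as asked, in the order asked, and still so for the second after the job is handed in, with the robot touching nothing.
It also fails if it takes over 64 s, if anything falls off the work surface, if the arm or the gripper's body presses on something with over 40 N, if the wrist force passes 120 N, or if a joint passes its speed limit or range.

## Working session

There is one attempt and no reset: what is moved stays moved. The work goes in short steps, Python scripts to look and compute and a tool call to move; the robot and the scene stay as the last step left them, time stands still between calls to the robot, and variables do not carry over. Pictures are saved under pics/ and viewed, at most 10 in all, crops included, and the job is handed in when it is done.

Besides the shell and the picture viewer there is one more tool, called after "Call:" in YAML: its name, and indented under it one key for each argument. apply_moves: Moves the arm, as the interface text tells. Its arguments: {"type":"object","properties":{"angular":{"type":"array"},"travel":{"type":"array"},"jaw":{"type":"array"},"force":{"type":"number"}},"required":["angular","travel","jaw"]}

```bash
mkdir -p pics; ls; cat > s.py <<'E'
from bench import r
import sys,cv2
for n in sys.argv[2:]:
    d=r.snapshot(n); cv2.imwrite(f'pics/{sys.argv[1]}_{n}.png',d['color'][:,:,::-1])
s=r.sense(); print(s['time'],s['tool_pos'],s['tcp_rot'],s['ft_force'],s['finger_gap'])
E
python3 s.py a scene top; python3 - <<'E'
from bench import r
import pickle
d={n:r.snapshot(n) for n in('scene','top')}
pickle.dump(d,open('cal.pkl','wb'))
for n in d: print({k:v for k,v in d[n].items() if k!='color'})
print(r.snapshot('wrist')['mount'])
E
```

```text
pics
0.1 [ 250.4097265  -544.73623172  255.32510425] [-1.79901929e+02 -9.26631261e-03  2.46815195e+01] [ 0.42843034  0.62824358 -0.03701501] 85.75985764690428
{'fx': 478.3665261617117, 'fy': 478.3665261617117, 'cx': 323.9738409032213, 'cy': 196.2591616497665, 'distortion': array([-0.02555454,  0.        ,  0.        ,  0.        ,  0.        ]), 'R': array([[ 0.74791472, -0.66362664, -0.01494198],
       [-0.52385846, -0.57627072, -0.62728332],
       [ 0.40767129,  0.47698191, -0.77864778]]), 't': array([-387.09637739,  424.26034546, 1485.45270465])}
{'fx': 490.02684099297716, 'fy': 490.02684099297716, 'cx': 321.9171741233004, 'cy': 199.08122965513235, 'distortion': array([-0.0731291,  0.       ,  0.       ,  0.       ,  0.       ]), 'R': array([[-0.00307815, -0.99999308,  0.00209151],
       [-0.99327009,  0.00281529, -0.11578687],
       [ 0.11578018, -0.00243385, -0.99327188]]), 't': array([  72.9702332 ,  596.65756249, 1561.52932997])}
[[-4.98562437e-05 -9.63268320e-01 -2.68540761e-01  6.78603283e+01]
 [ 9.99999937e-01  4.67323483e-05 -3.53287266e-04  1.39523612e+00]
 [ 3.52859972e-04 -2.68540762e-01  9.63268257e-01 -1.18489561e+02]
 [ 0.00000000e+00  0.00000000e+00  0.00000000e+00  1.00000000e+00]]
```

View pics/a_scene.png

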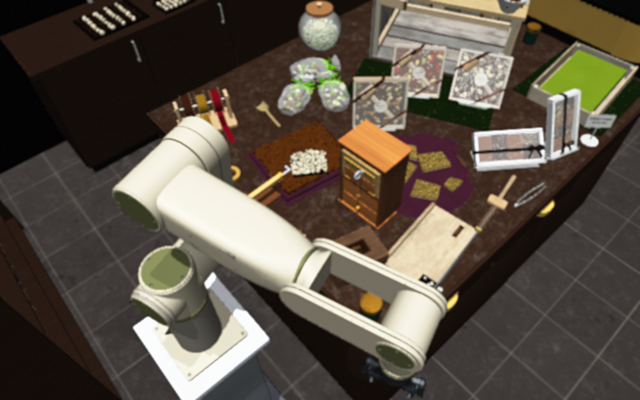

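View pics/a_top.png

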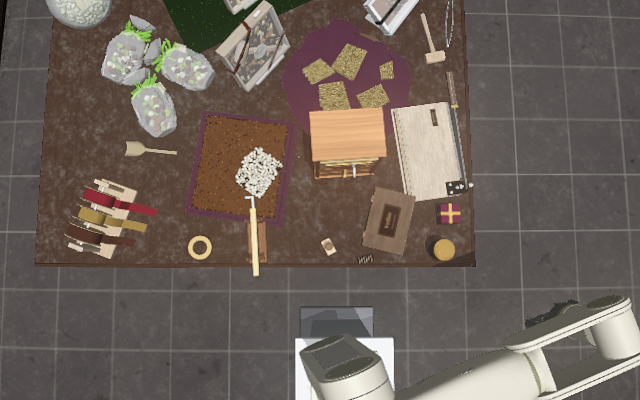

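The top view shows the pole at about (252,235) with its hook to the upper left at (248,198). The cabinet is at (347,145) with the eye near (354,170). Now I'll enlarge both.

```bash
python3 - <<'E'
import cv2,numpy as np
t=cv2.imread('pics/a_top.png'); s=cv2.imread('pics/a_scene.png')
a=cv2.resize(t[185:285,225:285],None,fx=6,fy=6,interpolation=2)
b=cv2.resize(t[100:185,305:390],None,fx=5,fy=5,interpolation=2)
c=np.zeros((600,800,3),np.uint8); c[:600,:360]=a; c[:425,370:795]=b
cv2.imwrite('pics/c.png',c)
E
```

```text
(no output)
```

View pics/c.png

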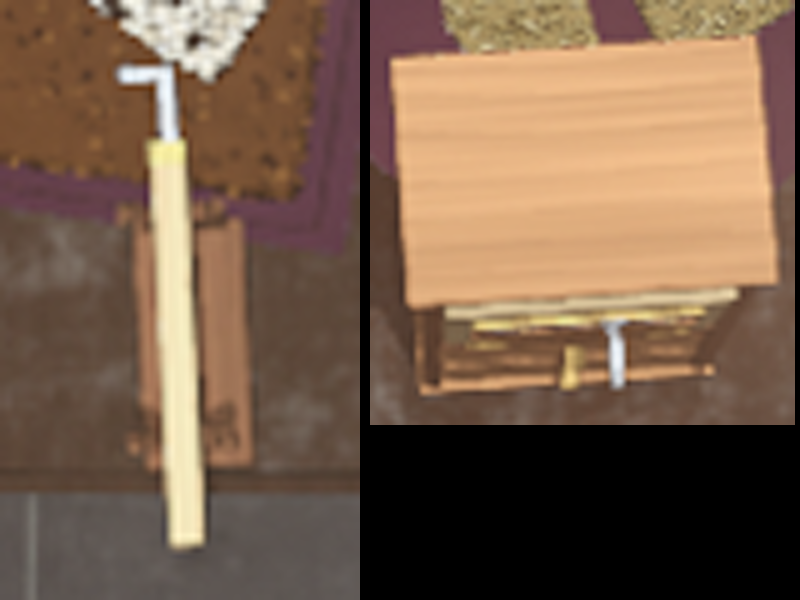

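The left crop shows the bar's top centre line running from (168,142) to (187,546). The right crop shows the cornice corners at (391,58), (755,38), (778,285) and (408,305), and the eye edge-on at (615,356).

```bash
cat > g.py <<'E'
import pickle,cv2,numpy as np
D=pickle.load(open('cal.pkl','rb'))
def pt(n,uv,z):
    d=D[n];K=np.array([[d['fx'],0,d['cx']],[0,d['fy'],d['cy']],[0,0,1]])
    p=cv2.undistortPoints(np.array([[uv]],float),K,d['distortion'])[0,0]
    ray=d['R'].T@np.array([*p,1]);o=-d['R'].T@d['t']
    return o+ray*(z-o[2])/ray[2]
E
python3 - <<'E'
from g import *
np.set_printoptions(precision=1,suppress=True)
A=lambda u,v:(225+u/6-.5,185+v/6-.5)
B=lambda u,v:(305+(u-370)/5-.5,100+v/5-.5)
f=pt('top',A(168,142),77);b=pt('top',A(187,546),77)
print('bar',f,b,np.linalg.norm(f-b)); d=(f-b)/np.linalg.norm(f-b)
print('yaw',np.degrees(np.arctan2(d[1],d[0])),'origin',b+d*120, f-d*90)
C=[pt('top',B(*p),320) for p in((391,58),(755,38),(778,285),(408,305))]
print(np.array(C)); c=np.mean(C,0)
yv=C[0]-C[1]+C[3]-C[2]; xv=C[0]-C[3]+C[1]-C[2]
y1=np.degrees(np.arctan2(-yv[0],yv[1]));y2=np.degrees(np.arctan2(xv[1],xv[0]));print(c,y1,y2,np.linalg.norm(yv)/2,np.linalg.norm(xv)/2)
e=pt('top',B(616,356),260);a=np.radians((y1*1.4+y2)/2.4 if 0 else y1)
R=np.array([[np.cos(a),-np.sin(a)],[np.sin(a),np.cos(a)]])
print('eye',e,'in cab',R.T@(e-c)[:2],'lines', c[:2]+R@[-89,0])
for n,uv in(('rest A',(140,220)),('B',(245,220)),('C',(252,465)),('D',(150,468))): print(n,pt('top',A(*uv),12))
for n,uv in(('stamp',(328,246)),('tin',(443,250)),('cube',(450,213)),('tape',(199,247))): print(n,pt('top',uv,30))
E
```

```text
bar [563.6 291.2  77. ] [352.3 278.9  77. ] 211.63713464207444
yaw 3.344658034963149 origin [472.1 285.9  77. ] [473.7 286.   77. ]
[[ 805.9  107.3  320. ]
 [ 817.   -92.2  320. ]
 [ 679.  -102.   320. ]
 [ 668.4   98.1  320. ]]
[742.6   2.8 320. ] 3.108628535841759 3.946998954077192 200.08309030320584 138.07280886990333
eye [650.8 -18.  260. ] in cab [-92.8 -15.7] lines [653.7  -2. ]
rest A [527.  315.2  12. ]
B [526.9 257.5  12. ]
C [393.4 252.5  12. ]
D [391.9 308.1  12. ]
stamp [444.6  52.   30. ]
tin [ 429.9 -321.4   30. ]
cube [ 550.3 -348.    30. ]
tape [442.  470.6  30. ]
```

Call:
apply_moves:
  angular:
    - [0, 0, 0]
    - [0, 0, 0]
    - [0, 0, -0.267]
    - [0, 0, -0.267]
    - [0, 0, -0.267]
    - [0, 0, -0.267]
    - [0, 0, -0.267]
    - [0, 0, -0.267]
    - [0, 0, -0.267]
    - [0, 0, -0.267]
    - [0, 0, -0.267]
    - [0, 0, -0.267]
    - [0, 0, 0]
    - [0, 0, 0]
    - [0, 0, 0]
    - [0, 0, 0]
    - [0, 0, 0]
    - [0, 0, 0]
    - [0, 0, 0]
    - [0, 0, 0]
  travel:
    - [0.5, 1, 0]
    - [0.5, 1, 0]
    - [0.5, 1, 0]
    - [0.5, 1, 0]
    - [0.5, 1, 0]
    - [0.5, 1, 0]
    - [0.5, 1, 0]
    - [0.5, 1, 0]
    - [0.13, 1, 0]
    - [0.13, 1, 0]
    - [0.13, 1, 0]
    - [0.13, 1, 0]
    - [0.13, 1, 0]
    - [0.13, 1, 0]
    - [0.13, 1, 0]
    - [0.13, 1, 0]
    - [0.13, 1, 0]
    - [0.13, 1, 0]
    - [0.13, 1, 0]
    - [0.13, 1, 0]
  jaw: [1, 1, 1, 1, 1, 1, 1, 1, 1, 1, 1, 1, 1, 1, 1, 1, 1, 1, 1, 1]

```text
time: 2.75
tool_pos: [473.0, 256.2, 256.2]
tcp_rot: [180.0, -0.0, 3.3]
ft_force: [0.8, -0.4, 0.4]
finger_gap: 85.3
grip_force: 0.0
```

Call:
apply_moves:
  angular:
    - [0, 0, 0]
    - [0, 0, 0]
    - [0, 0, 0]
  travel:
    - [0, 0.5, -0.6]
    - [0, 0.25, -0.6]
    - [0, 0, 0]
  jaw: [1, 1, 1]

```text
time: 3.12
tool_pos: [471.4, 284.7, 205.8]
tcp_rot: [179.9, 0.3, 3.4]
ft_force: [-0.1, -0.3, 0.3]
finger_gap: 85.4
grip_force: 0.0
```

```bash
python3 s.py b wrist; python3 -c "
from bench import r
d=r.snapshot('wrist');print(d['fx'],d['cx'],d['cy'],d['distortion'])"
```

```text
3.175 [472.27106305 284.58603171 207.53042572] [1.79940477e+02 1.22075625e-01 3.36071477e+00] [-0.1387673   0.50653755 -0.75070823] 85.60621762180226
329.21029287191806 319.50100120452566 200.59930966265574 [-0.01729847  0.          0.          0.          0.        ]
```

View pics/b_wrist.png

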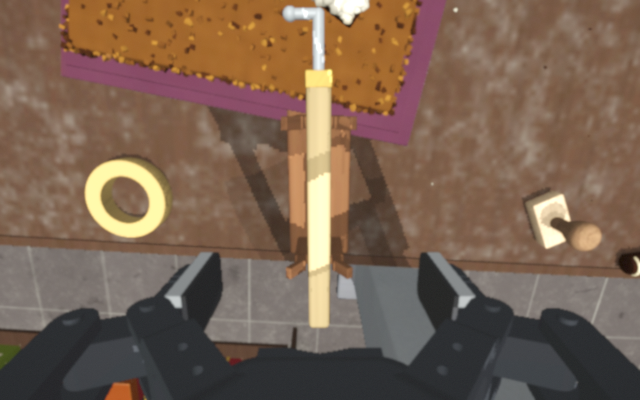

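The wrist view shows the bar from (319,70) to (319,327), post tops near rows 122 and 268, and the hook pin at row 13 from (287,13) to (322,13).

```bash
cat >> g.py <<'E'
from scipy.spatial.transform import Rotation as Ro
M=np.array([[-4.98562437e-05,-9.63268320e-01,-2.68540761e-01,67.86],[1,4.67e-05,-3.53e-04,1.395],[3.53e-04,-2.6854e-01,.963268,-118.49],[0,0,0,1]])
def wpt(uv,z,p,rpy):
    K=np.array([[329.21,0,319.5],[0,329.21,200.6],[0,0,1]])
    q=cv2.undistortPoints(np.array([[uv]],float),K,np.array([-.0173,0,0,0,0]))[0,0]
    R=Ro.from_euler('xyz',rpy,degrees=True).as_matrix()
    o=R@M[:3,3]+p; ray=R@M[:3,:3]@np.array([*q,1])
    return o+ray*(z-o[2])/ray[2]
E
python3 - <<'E'
from g import *
P=((471.4+472.3)/2,284.6,206.7),(179.94,.1,3.36)
for n,uv,z in(('front',(319,70),77),('rear',(319,327),77),('pin',(303,13),66),('rod',(319,13),66),('post1',(319,122),80),('post2',(319,268),80),('pL',(287,122),80),('pR',(353,122),80),('rL',(290,268),80),('rR',(349,268),80)): print(n,wpt(uv,z,*P).round(1))
E
```

```text
front [566. 289.  77.]
rear [355.1 276.7  77. ]
pin [604.4 302.6  66. ]
rod [605.  291.3  66. ]
post1 [530.3 287.   80. ]
post2 [413.8 280.2  80. ]
pL [529.  310.1  80. ]
pR [531.8 262.3  80. ]
rL [412.4 303.9  80. ]
rR [415.2 255.6  80. ]
```

Call:
apply_moves:
  angular:
    - [0, 0, 0]
    - [0, 0, 0]
    - [0, 0, 0]
    - [0, 0, 0]
    - [0, 0, 0]
    - [0, 0, 0]
    - [0, 0, 0]
    - [0, 0, 0]
    - [0, 0, 0]
    - [0, 0, 0]
  travel:
    - [0.02, -0.03, -0.8]
    - [0, 0, -0.8]
    - [0, 0, -0.8]
    - [0, 0, -0.6]
    - [0, 0, -0.4]
    - [0, 0, 0]
    - [0, 0, 0]
    - [0, 0, 0]
    - [0, 0, 0]
    - [0, 0, 0]
  jaw: [0.7, 0.6, 0.5, 0.45, 0.4, 0.1, 0, 0, 0, 0]
  force: 40

```text
time: 4.47
tool_pos: [473.9, 283.7, 72.6]
tcp_rot: [-180.0, -0.0, 3.3]
ft_force: [-0.3, 0.1, -1.3]
finger_gap: 17.5
grip_force: 42.2
```

Call:
apply_moves:
  angular:
    - [0, 0, 0]
    - [0, 0, 0]
    - [0, 0, 0]
    - [0, 0, 0]
    - [0, 0, 0]
    - [0, 0, 0]
    - [0, 0, 0]
    - [0, 0, 0]
    - [0, 0, 0]
    - [0, 0, 0]
    - [0, 0, 0]
    - [0, 0, 0]
    - [0, 0, 0]
    - [0, 0, 0]
    - [0, 0, 0]
    - [0, 0, 0]
    - [0, 0, 0]
    - [0, 0, 0]
    - [0, 0, 0]
  travel:
    - [0, 0, 0]
    - [0, 0, 0]
    - [0, 0, 0.2]
    - [0, 0, 0.4]
    - [0, 0, 0.7]
    - [0, 0, 0.9]
    - [0, 0, 0.9]
    - [0, 0, 0.9]
    - [-0.2, -0.4, 0.84]
    - [-0.3, -0.8, 0]
    - [-0.35, -1, 0]
    - [0, -1, 0]
    - [0, -1, 0]
    - [0, -1, 0]
    - [0, -1, 0]
    - [0, -1, 0]
    - [0, -0.9, 0]
    - [0, -0.8, 0]
    - [0, 0, 0]
  jaw: [0, 0, 0, 0, 0, 0, 0, 0, 0, 0, 0, 0, 0, 0, 0, 0, 0, 0, 0]
  force: 100

```text
time: 6.85
tool_pos: [439.8, -74.2, 267.3]
tcp_rot: [179.9, -0.1, 3.1]
ft_force: [-0.3, 0.6, -2.3]
finger_gap: 16.6
grip_force: 98.7
```

Call:
apply_moves:
  angular:
    - [0, 0, 0]
    - [0, 0, 0]
    - [0, 0, 0]
    - [0, 0, 0]
    - [0, 0, 0]
  travel:
    - [0.6, 0, 0]
    - [0.8, 0, 0]
    - [0.7, 0, 0]
    - [0, 0, 0]
    - [0, 0, 0]
  jaw: [0, 0, 0, 0, 0]

```text
time: 7.48
tool_pos: [523.4, -71.7, 266.3]
tcp_rot: [-180.0, 0.0, 3.4]
ft_force: [-0.3, -0.2, -1.7]
finger_gap: 16.5
grip_force: 98.7
```

```bash
python3 s.py d scene top; python3 - <<'E'
import cv2,numpy as np
t=cv2.imread('pics/d_top.png'); s=cv2.imread('pics/d_scene.png')
c=np.zeros((600,800,3),np.uint8)
c[:560,:395]=cv2.resize(t[130:200,330:380],(400,560),interpolation=2)[:,:395]
c[:560,400:800]=cv2.resize(s[145:215,335:385],(400,560),interpolation=2)
cv2.imwrite('pics/d.png',c)
E
```

```text
7.575 [523.23846736 -72.00190242 266.32694617] [ 1.79997871e+02 -1.64808559e-02  3.34031858e+00] [-0.21346615 -0.23477169 -1.4129919 ] 16.451780593620764
```

View pics/d.png

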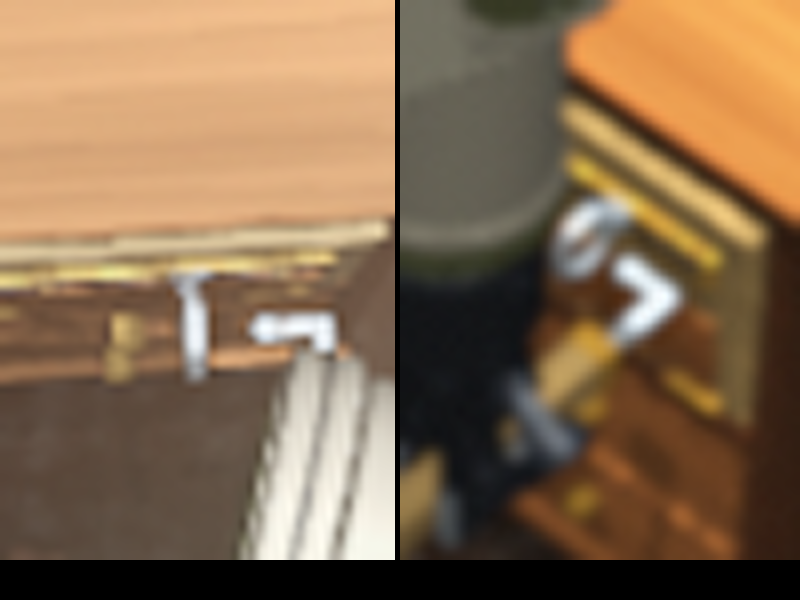

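The crop shows the ring at (196,337) in the top half and (585,240) in the scene half. The pin runs from (262,327) to (330,325) in top and from (622,272) to (675,298) in scene.

```bash
python3 - <<'E'
from g import *
from scipy.optimize import least_squares
def pr(n,X):
    d=D[n];K=np.array([[d['fx'],0,d['cx']],[0,d['fy'],d['cy']],[0,0,1]])
    return cv2.projectPoints(np.array([X],float),cv2.Rodrigues(d['R'])[0],d['t'],K,d['distortion'])[0][0,0]
T=lambda u,v:np.array((330+u/8-.5,130+v/8-.5)); S=lambda u,v:np.array((335+(u-400)/8-.5,145+v/8-.5))
def tri(t,s): return least_squares(lambda X:np.r_[pr('top',X)-t,pr('scene',X)-s],[650,-20,260]).x
ball=tri(T(262,327),S(622,272));cor=tri(T(330,325),S(675,298));eye=tri(T(196,337),S(585,240))
a=np.radians(3.35);R=np.array([[np.cos(a),-np.sin(a),0],[np.sin(a),np.cos(a),0],[0,0,1]])
tcp=np.array([523.2,-71.9,266.3])
print(ball,cor,eye); print('pred',tcp+R@[130.5,20,-6],tcp+R@[130.5,0,-6])
print('eye-ball local',R.T@(eye-ball),'eye-corner',R.T@(eye-cor))
E
```

```text
[650.69766066 -41.47203161 261.77567946] [652.34509598 -66.15476862 265.03508887] [648.4614367  -19.15764587 263.29601753]
pred [652.30829746 -44.30837941 260.3       ] [653.47700191 -64.27420346 260.3       ]
eye-ball local [-0.92845661 22.40692922  1.52033807] eye-corner [-1.13073556 47.14375667 -1.73907133]
```

Call:
apply_moves:
  angular:
    - [0, 0, 0]
    - [0, 0, 0]
    - [0, 0, 0]
    - [0, 0, 0]
    - [0, 0, 0]
    - [0, 0, 0]
    - [0, 0, 0]
  travel:
    - [-0.03, 0.15, 0]
    - [-0.02, 0.15, 0]
    - [-0.01, 0.15, 0]
    - [-0.01, 0.15, 0]
    - [-0.01, 0.15, 0]
    - [0, 0, 0]
    - [0, 0, 0]
  jaw: [0, 0, 0, 0, 0, 0, 0]

```text
time: 8.45
tool_pos: [520.6, -42.4, 265.9]
tcp_rot: [180.0, 0.0, 3.3]
ft_force: [-0.2, -0.1, -2.0]
finger_gap: 16.6
grip_force: 98.7
```

Call:
apply_moves:
  angular:
    - [0, 0, 0]
    - [0, 0, 0]
    - [0, 0, 0]
    - [0, 0, 0]
    - [0, 0, 0]
  travel:
    - [0, 0.1, 0]
    - [0, 0.07, 0]
    - [0, 0.04, 0]
    - [0, 0, 0]
    - [0, 0, 0]
  jaw: [0, 0, 0, 0, 0]

```text
time: 9.07
tool_pos: [520.6, -34.0, 265.9]
tcp_rot: [180.0, 0.0, 3.3]
ft_force: [1.0, 0.2, -1.3]
finger_gap: 16.2
grip_force: 98.7
```

```bash
python3 s.py e scene top; python3 - <<'E'
import cv2,numpy as np
t=cv2.imread('pics/e_top.png'); s=cv2.imread('pics/e_scene.png')
c=np.zeros((600,800,3),np.uint8)
c[:560,:395]=cv2.resize(t[130:200,330:380],(400,560),interpolation=2)[:,:395]
c[:560,400:800]=cv2.resize(s[145:215,335:385],(400,560),interpolation=2)
cv2.imwrite('pics/e.png',c)
E
```

```text
9.175 [520.57594252 -34.05202964 265.87242422] [1.79998158e+02 2.11899058e-03 3.31641436e+00] [ 0.05195297  0.30497934 -1.58616228] 16.26567990771103
```

View pics/e.png

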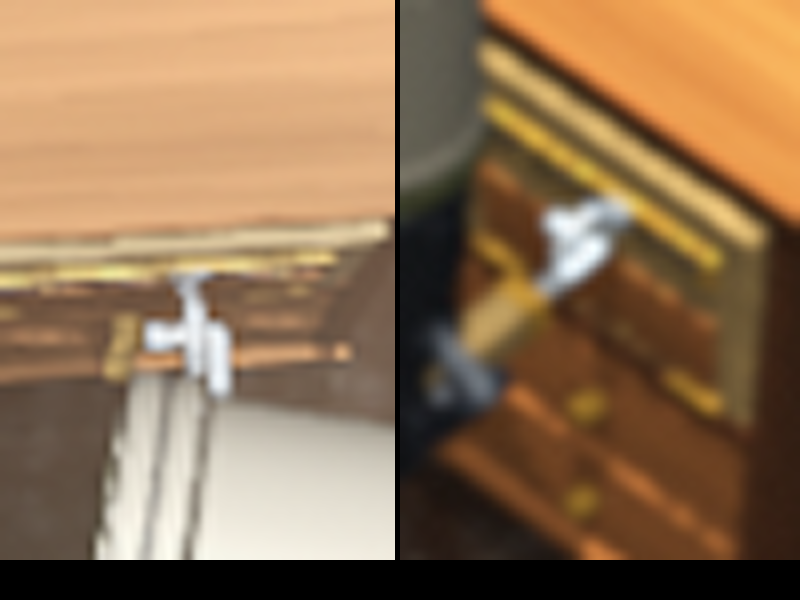

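The hook is in the eye: the ball shows at (158,335) to the left of the ring at (196,345), with the rod at (220,350) on the right. Next I'll work out the arc.

```bash
python3 - <<'E'
import numpy as np
f=np.linspace(.05,1.37,37)
x=-(30*np.cos(f)+90*np.sin(f));z=90*np.cos(f)-30*np.sin(f)
X=np.round(x*.998/40,2);Y=np.round(x*.059/40,3);Z=np.round(z/40,2)
print([[round(float(a),3) for a in v] for v in np.diff(np.c_[X,Y,Z],axis=0)])
E
```

```text
[[-0.08, -0.005, -0.03], [-0.08, -0.004, -0.04], [-0.08, -0.005, -0.04], [-0.07, -0.004, -0.04], [-0.08, -0.005, -0.04], [-0.07, -0.004, -0.05], [-0.07, -0.004, -0.05], [-0.07, -0.004, -0.05], [-0.07, -0.004, -0.06], [-0.06, -0.004, -0.06], [-0.07, -0.004, -0.06], [-0.06, -0.004, -0.06], [-0.06, -0.003, -0.06], [-0.05, -0.003, -0.07], [-0.06, -0.003, -0.07], [-0.05, -0.004, -0.07], [-0.05, -0.002, -0.07], [-0.04, -0.003, -0.07], [-0.04, -0.003, -0.08], [-0.04, -0.002, -0.07], [-0.04, -0.002, -0.08], [-0.04, -0.002, -0.08], [-0.03, -0.002, -0.08], [-0.03, -0.002, -0.09], [-0.02, -0.001, -0.08], [-0.03, -0.002, -0.08], [-0.02, -0.001, -0.09], [-0.01, -0.001, -0.08], [-0.02, -0.001, -0.09], [-0.01, 0.0, -0.09], [0.0, -0.001, -0.08], [-0.01, 0.0, -0.09], [0.0, 0.0, -0.09], [0.01, 0.0, -0.08], [0.0, 0.001, -0.09], [0.01, 0.0, -0.09]]
```

Call:
apply_moves:
  angular:
    - [0, 0, 0]
    - [0, 0, 0]
    - [0, 0, 0]
    - [0, 0, 0]
    - [0, 0, 0]
    - [0, 0, 0]
    - [0, 0, 0]
    - [0, 0, 0]
    - [0, 0, 0]
    - [0, 0, 0]
  travel:
    - [-0.08, -0.005, -0.03]
    - [-0.08, -0.004, -0.04]
    - [-0.08, -0.005, -0.04]
    - [-0.07, -0.004, -0.04]
    - [-0.08, -0.005, -0.04]
    - [-0.07, -0.004, -0.05]
    - [-0.07, -0.004, -0.05]
    - [-0.07, -0.004, -0.05]
    - [-0.07, -0.004, -0.06]
    - [-0.06, -0.004, -0.06]
  jaw: [0, 0, 0, 0, 0, 0, 0, 0, 0, 0]
  force: 120

```text
time: 10.42
tool_pos: [492.3, -35.8, 247.9]
tcp_rot: [180.0, -0.2, 3.3]
ft_force: [7.6, 0.3, -1.7]
finger_gap: 16.6
grip_force: 119.1
```

Call:
apply_moves:
  angular:
    - [0, 0, 0]
    - [0, 0, 0]
    - [0, 0, 0]
    - [0, 0, 0]
    - [0, 0, 0]
    - [0, 0, 0]
    - [0, 0, 0]
    - [0, 0, 0]
    - [0, 0, 0]
    - [0, 0, 0]
  travel:
    - [-0.07, -0.004, -0.06]
    - [-0.06, -0.004, -0.06]
    - [-0.06, -0.003, -0.06]
    - [-0.05, -0.003, -0.07]
    - [-0.06, -0.003, -0.07]
    - [-0.05, -0.004, -0.07]
    - [-0.05, -0.002, -0.07]
    - [-0.04, -0.003, -0.07]
    - [-0.04, -0.003, -0.08]
    - [-0.04, -0.002, -0.07]
  jaw: [0, 0, 0, 0, 0, 0, 0, 0, 0, 0]

```text
time: 11.68
tool_pos: [471.9, -37.0, 221.3]
tcp_rot: [180.0, -0.2, 3.3]
ft_force: [6.6, 0.5, -0.2]
finger_gap: 16.3
grip_force: 119.3
```

```bash
python3 s.py f scene top; python3 - <<'E'
import cv2,numpy as np
t=cv2.imread('pics/f_top.png'); s=cv2.imread('pics/f_scene.png')
c=np.zeros((560,800,3),np.uint8)
c[:480,:400]=cv2.resize(t[120:216,310:390],(400,480),interpolation=2)
c[:480,400:800]=cv2.resize(s[140:236,315:395],(400,480),interpolation=2)
cv2.imwrite('pics/f.png',c)
E
```

```text
11.775 [471.34017    -37.00733887 220.83526116] [ 1.79978872e+02 -1.62951193e-01  3.31667067e+00] [5.01347374 0.2537765  0.20070696] 16.20146755632372
```

View pics/f.png

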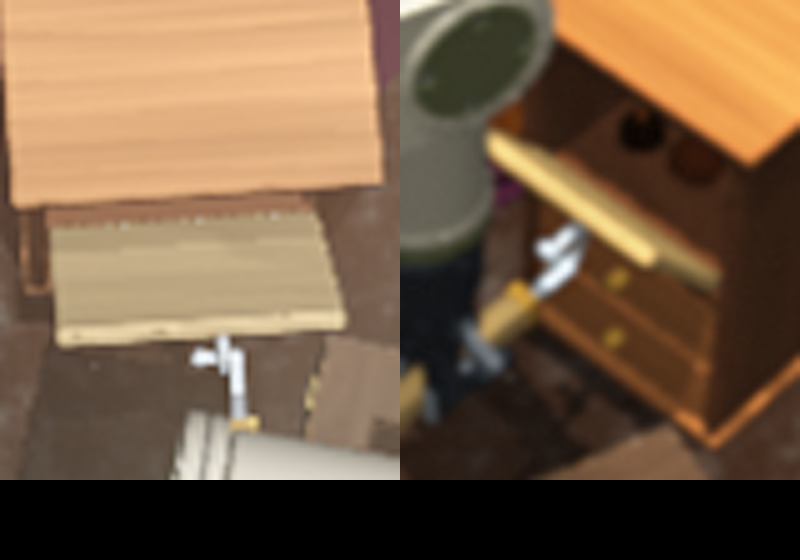

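The hatch is about half open and the hook is still in the ring at (222,352). I'll continue, biasing slightly inward.

Call:
apply_moves:
  angular:
    - [0, 0, 0]
    - [0, 0, 0]
    - [0, 0, 0]
    - [0, 0, 0]
    - [0, 0, 0]
    - [0, 0, 0]
    - [0, 0, 0]
    - [0, 0, 0]
  travel:
    - [-0.03, -0.002, -0.09]
    - [-0.03, -0.002, -0.09]
    - [-0.02, -0.002, -0.09]
    - [-0.02, -0.002, -0.09]
    - [-0.01, -0.001, -0.09]
    - [-0.02, -0.002, -0.08]
    - [-0.02, -0.001, -0.09]
    - [-0.01, -0.001, -0.08]
  jaw: [0, 0, 0, 0, 0, 0, 0, 0]

```text
time: 12.78
tool_pos: [464.0, -37.4, 191.9]
tcp_rot: [-180.0, 0.0, 3.3]
ft_force: [-0.3, -0.7, 3.0]
finger_gap: 16.4
grip_force: 119.8
```

Call:
apply_moves:
  angular:
    - [0, 0, 0]
    - [0, 0, 0]
    - [0, 0, 0]
    - [0, 0, 0]
    - [0, 0, 0]
    - [0, 0, 0]
  travel:
    - [-0.01, -0.001, -0.09]
    - [-0.01, 0, -0.09]
    - [0, -0.001, -0.08]
    - [-0.01, 0, -0.08]
    - [0, 0, -0.08]
    - [0.01, 0, -0.07]
  jaw: [0, 0, 0, 0, 0, 0]

```text
time: 13.52
tool_pos: [463.3, -37.5, 172.4]
tcp_rot: [-180.0, 0.0, 3.3]
ft_force: [-1.1, 0.4, 2.5]
finger_gap: 16.2
grip_force: 119.7
```

Call:
apply_moves:
  angular:
    - [0, 0, 0]
    - [0, 0, 0]
    - [0, 0, 0]
    - [0, 0, 0]
    - [0, 0, 0]
  travel:
    - [0.01, 0, -0.06]
    - [0.01, 0, -0.06]
    - [0.01, 0, -0.06]
    - [0.01, 0, -0.06]
    - [0.01, 0, -0.06]
  jaw: [0, 0, 0, 0, 0]

```text
time: 14.15
tool_pos: [465.2, -37.5, 160.4]
tcp_rot: [-180.0, 0.0, 3.3]
ft_force: [-2.9, -0.1, 1.4]
finger_gap: 16.5
grip_force: 119.6
```

Call:
apply_moves:
  angular:
    - [0, 0, 0]
    - [0, 0, 0]
  travel:
    - [0.01, 0, -0.05]
    - [0.01, 0, -0.05]
  jaw: [0, 0]

```text
time: 14.4
tool_pos: [466.1, -37.5, 156.4]
tcp_rot: [-180.0, 0.0, 3.3]
ft_force: [-3.4, 0.3, 1.6]
finger_gap: 15.9
grip_force: 119.6
```

Call:
apply_moves:
  angular:
    - [0, 0, 0]
    - [0, 0, 0]
    - [0, 0, 0]
  travel:
    - [-0.02, 0, -0.03]
    - [-0.02, 0, -0.03]
    - [-0.02, 0, -0.03]
  jaw: [0, 0, 0]

```text
time: 14.78
tool_pos: [464.4, -37.6, 153.5]
tcp_rot: [180.0, -0.1, 3.3]
ft_force: [2.0, -0.6, 1.5]
finger_gap: 15.9
grip_force: 119.6
```

```bash
python3 s.py h scene top; python3 - <<'E'
import cv2,numpy as np
t=cv2.imread('pics/h_top.png'); s=cv2.imread('pics/h_scene.png')
c=np.zeros((560,800,3),np.uint8)
c[:480,:400]=cv2.resize(t[120:216,310:390],(400,480),interpolation=2)
c[:480,400:800]=cv2.resize(s[140:236,315:395],(400,480),interpolation=2)
cv2.imwrite('pics/h.png',c)
E
```

```text
14.875 [463.95978828 -37.61503985 153.25713262] [ 1.79989500e+02 -3.62831296e-02  3.31767240e+00] [0.99308181 0.52866506 1.87052892] 16.63554363381735
```

View pics/h.png

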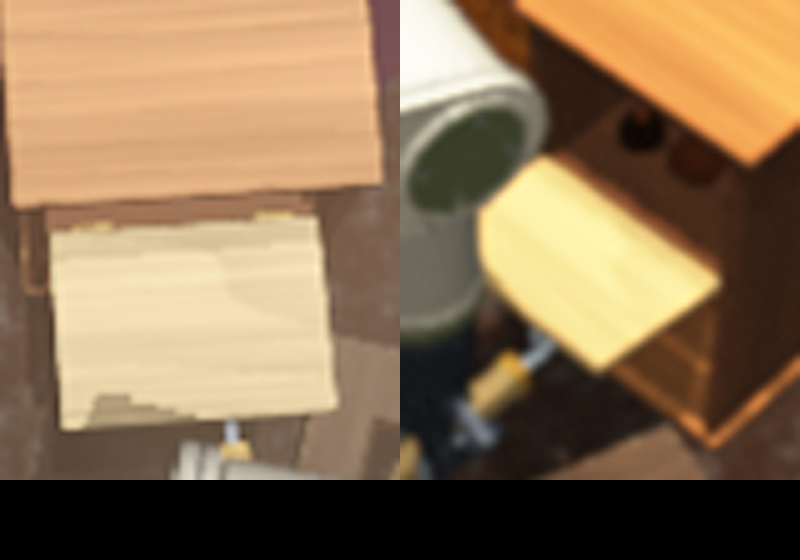

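The hatch is nearly flat, with its front edge from (62,430) to (338,408) in the top half. I'll creep on to the stop.

Call:
apply_moves:
  angular:
    - [0, 0, 0]
    - [0, 0, 0]
    - [0, 0, 0]
  travel:
    - [0, 0, -0.03]
    - [0, 0, -0.03]
    - [0, 0, -0.03]
  jaw: [0, 0, 0]

```text
time: 15.25
tool_pos: [464.2, -37.6, 150.3]
tcp_rot: [180.0, -0.1, 3.3]
ft_force: [-3.8, -0.1, 8.9]
finger_gap: 16.3
grip_force: 120.8
```

Call:
apply_moves:
  angular:
    - [0, 0, 0]
    - [0, 0, 0]
    - [0, 0, 0]
  travel:
    - [0, 0, -0.03]
    - [0, 0, -0.03]
    - [0, 0, -0.03]
  jaw: [0, 0, 0]

```text
time: 15.62
tool_pos: [464.5, -37.5, 146.8]
tcp_rot: [180.0, -0.1, 3.3]
ft_force: [-3.4, 1.2, 9.7]
finger_gap: 16.3
grip_force: 120.9
```

```bash
python3 s.py i scene top; python3 - <<'E'
import cv2,numpy as np
t=cv2.imread('pics/i_top.png'); h=cv2.imread('pics/h_scene.png'); s=cv2.imread('pics/i_scene.png')
c=np.zeros((600,800,3),np.uint8)
c[:600,:400]=cv2.resize(s[175:235,380-45:380-5],(400,600),interpolation=2)
c[:600,400:]=cv2.resize(h[175:235,335:375],(400,600),interpolation=2)
c[:,:400]=cv2.resize(s[180:240,330:370],(400,600),interpolation=2)
c[:,400:]=cv2.resize(h[180:240,330:370],(400,600),interpolation=2)
cv2.imwrite('pics/i.png',c)
from g import *
# predicted front-upper... hatch outer/top edge corners for angles
a0=np.radians(3.4);R=np.array([[np.cos(a0),-np.sin(a0),0],[np.sin(a0),np.cos(a0),0],[0,0,1]])
def pr(n,X):
    d=D[n];K=np.array([[d['fx'],0,d['cx']],[0,d['fy'],d['cy']],[0,0,1]])
    return cv2.projectPoints(np.array([X],float),cv2.Rodrigues(d['R'])[0],d['t'],K,d['distortion'])[0][0,0]
for f in(1.2,1.3,1.4):
  for yy in(-81,):
    X=np.array([742.6,2.8,0])+R@np.array([-59-122*np.sin(f),yy,170+122*np.cos(f)])
    u=pr('scene',X);v=pr('top',X);print(f,yy,u,(u-[330,180])*10,v,(v-[310,120])*5)
X=np.array([742.6,2.8,0])+R@np.array([-59,-81,170]);u=pr('scene',X);print('hinge',(u-[330,180])*10)
E
```

```text
15.725 [464.49684894 -37.46117442 146.86840048] [ 1.79996003e+02 -1.07135199e-01  3.33711140e+00] [-2.31708071  0.82201094  8.95001225] 16.29819259957522
1.2 -81 [355.10792881 208.78165843] [251.07928815 287.81658425] [377.23524263 199.24626432] [336.17621317 396.23132161]
1.3 -81 [354.1551188  211.68291422] [241.55118802 316.82914217] [376.88132916 201.01304829] [334.40664578 405.06524146]
1.4 -81 [353.4585633  214.40606738] [234.58563295 344.06067376] [376.49024151 202.36798697] [332.45120756 411.83993486]
hinge [477.75387334 174.40619152]
```

View pics/i.png

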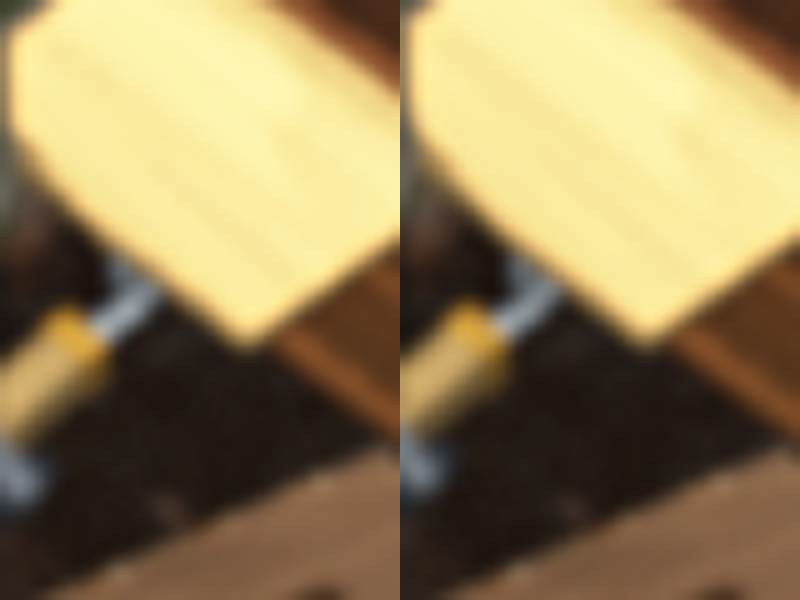

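The hatch corner is at (245,350) in both halves, the same before and after the last push and matching the 1.40 prediction, so it is on the stop. Now I'll unload and unhook.

Call:
apply_moves:
  angular:
    - [0, 0, 0]
    - [0, 0, 0]
    - [0, 0, 0]
    - [0, 0, 0]
    - [0, 0, 0]
  travel:
    - [0, 0, 0.07]
    - [0, 0, 0.07]
    - [-0.06, 0, 0.06]
    - [0, 0, 0]
    - [0, 0, 0]
  jaw: [0, 0, 0, 0, 0]

```text
time: 16.35
tool_pos: [461.0, -37.5, 153.4]
tcp_rot: [-180.0, 0.1, 3.3]
ft_force: [0.1, -0.3, -0.5]
finger_gap: 16.3
grip_force: 119.3
```

Call:
apply_moves:
  angular:
    - [0, 0, 0]
    - [0, 0, 0]
    - [0, 0, 0]
    - [0, 0, 0]
    - [0, 0, 0]
    - [0, 0, 0]
  travel:
    - [0, -0.1, 0]
    - [0.01, -0.1, 0]
    - [0.01, -0.1, 0]
    - [0, 0, 0]
    - [0, 0, 0]
    - [0, 0, 0]
  jaw: [0, 0, 0, 0, 0, 0]

```text
time: 17.1
tool_pos: [462.2, -49.5, 153.9]
tcp_rot: [-180.0, -0.0, 3.3]
ft_force: [-0.3, -0.7, -1.0]
finger_gap: 16.0
grip_force: 119.4
```

Call:
apply_moves:
  angular:
    - [0, 0, 0]
    - [0, 0, 0]
    - [0, 0, 0]
    - [0, 0, 0]
    - [0, 0, 0]
  travel:
    - [0, -0.1, 0]
    - [0.01, -0.1, 0]
    - [0, -0.1, 0]
    - [0, 0, 0]
    - [0, 0, 0]
  jaw: [0, 0, 0, 0, 0]

```text
time: 17.73
tool_pos: [462.5, -61.6, 153.9]
tcp_rot: [-180.0, 0.0, 3.3]
ft_force: [-0.2, 0.0, -1.6]
finger_gap: 16.0
grip_force: 119.4
```

Call:
apply_moves:
  angular:
    - [0, 0, 0]
    - [0, 0, 0]
    - [0, 0, 0]
    - [0, 0, 0]
    - [0, 0, 0]
  travel:
    - [0.01, -0.15, 0]
    - [0.01, -0.15, 0]
    - [0, -0.15, 0]
    - [0, 0, 0]
    - [0, 0, 0]
  jaw: [0, 0, 0, 0, 0]

```text
time: 18.35
tool_pos: [463.3, -79.6, 153.8]
tcp_rot: [-180.0, 0.0, 3.3]
ft_force: [0.1, -0.9, -0.9]
finger_gap: 16.5
grip_force: 119.4
```

Call:
apply_moves:
  angular:
    - [0, 0, 0]
    - [0, 0, 0]
    - [0, 0, 0]
    - [0, 0, 0]
    - [0, 0, 0]
    - [0, 0, 0]
    - [0, 0, 0]
    - [0, 0, 0]
    - [0, 0, 0]
    - [0, 0, 0]
    - [0, 0, 0]
    - [0, 0, 0]
    - [0, 0, 0]
    - [0, 0, 0]
    - [0, 0, 0]
    - [0, 0, 0]
    - [0, 0, 0]
  travel:
    - [-0.5, 0, 0]
    - [-0.7, 0, 0]
    - [-0.5, 0, 0]
    - [0, 0.5, 0]
    - [0, 0.9, 0]
    - [0, 1, 0]
    - [0, 1, 0]
    - [0, 1, 0]
    - [0, 1, 0]
    - [0, 1, 0]
    - [0.4, 1, 0]
    - [0.5, 0.9, 0]
    - [0.5, 0.5, 0]
    - [0.4, 0.25, 0]
    - [0.16, 0.05, 0]
    - [0, 0, 0]
    - [0, 0, 0]
  jaw: [0, 0, 0, 0, 0, 0, 0, 0, 0, 0, 0, 0, 0, 0, 0, 0, 0]

```text
time: 20.48
tool_pos: [473.3, 284.0, 153.8]
tcp_rot: [180.0, 0.0, 3.3]
ft_force: [-0.5, 1.0, -0.6]
finger_gap: 16.6
grip_force: 119.4
```

Call:
apply_moves:
  angular:
    - [0, 0, 0]
    - [0, 0, 0]
    - [0, 0, 0]
    - [0, 0, 0]
    - [0, 0, 0]
    - [0, 0, 0]
  travel:
    - [0.02, -0.01, -0.4]
    - [0, 0, -0.6]
    - [0, 0, -0.45]
    - [0, 0, -0.2]
    - [0, 0, 0]
    - [0, 0, 0]
  jaw: [0, 0, 0, 0, 0, 0]

```text
time: 21.22
tool_pos: [475.2, 284.4, 88.7]
tcp_rot: [-180.0, -0.1, 3.3]
ft_force: [-0.3, 0.1, -1.1]
finger_gap: 16.3
grip_force: 119.4
```

Call:
apply_moves:
  angular:
    - [0, 0, 0]
    - [0, 0, 0]
    - [0, 0, 0]
    - [0, 0, 0]
    - [0, 0, 0]
    - [0, 0, 0]
  travel:
    - [0, 0, 0]
    - [0, 0, -0.08]
    - [0, 0, -0.08]
    - [0, 0, -0.08]
    - [0, 0, -0.06]
    - [0, 0, 0]
  jaw: [0, 0, 0, 0, 0, 0]
  force: 25

```text
time: 21.98
tool_pos: [474.3, 283.9, 75.5]
tcp_rot: [180.0, 0.0, 3.3]
ft_force: [1.2, -1.0, -1.3]
finger_gap: 16.3
grip_force: 119.4
```

Call:
apply_moves:
  angular:
    - [0, 0, 0]
    - [0, 0, 0]
    - [0, 0, 0]
  travel:
    - [0, 0, -0.03]
    - [0, 0, -0.03]
    - [0, 0, 0]
  jaw: [0, 0, 0]

```text
time: 22.35
tool_pos: [474.8, 284.2, 73.8]
tcp_rot: [-180.0, -0.0, 3.3]
ft_force: [-0.3, -0.6, 2.2]
finger_gap: 16.2
grip_force: 119.8
```

Call:
apply_moves:
  angular:
    - [0, 0, 0]
    - [0, 0, 0]
    - [0, 0, 0]
    - [0, 0, 0]
    - [0, 0, 0]
    - [0, 0, 0]
    - [0, 0, 0]
    - [0, 0, 0]
    - [0, 0, 0]
    - [0, 0, 0]
    - [0, 0, 0]
    - [0, 0, 0]
    - [0, 0, 0]
  travel:
    - [0, 0, 0]
    - [0, 0, 0]
    - [0, 0, 0]
    - [0, 0, 0]
    - [0, 0, 0]
    - [0, 0, 0]
    - [0, 0, 0.2]
    - [0, 0, 0.5]
    - [0, 0, 0.8]
    - [0, 0, 1]
    - [0, 0, 0.87]
    - [0, 0, 0]
    - [0, 0, 0]
  jaw: [0.21, 0.23, 0.26, 0.3, 0.4, 0.5, 0.6, 0.7, 0.8, 0.9, 1, 1, 1]

```text
time: 23.98
tool_pos: [474.7, 284.1, 209.1]
tcp_rot: [-180.0, -0.1, 3.3]
ft_force: [-0.3, -0.4, -0.8]
finger_gap: 85.7
grip_force: 0.0
```

```bash
python3 s.py j wrist scene top; python3 - <<'E'
import cv2,numpy as np
a=cv2.imread('pics/b_wrist.png');b=cv2.imread('pics/j_wrist.png');s=cv2.imread('pics/j_top.png')
c=np.zeros((600,800,3),np.uint8)
c[:,:265]=cv2.resize(a[0:340,245:395],(265,600));c[:,270:535]=cv2.resize(b[0:340,245:395],(265,600))
c[:300,540:800]=cv2.resize(s[130:280,220:350],(260,300))
c[300:,540:800]=cv2.resize(s[100:260,330:470],(260,300))
cv2.imwrite('pics/j.png',c)
E
```

```text
24.125 [473.88529564 283.73158741 207.16142639] [1.79953990e+02 1.11149336e-01 3.32064013e+00] [ 0.6086124   0.29723826 -0.7510003 ] 85.42169910363565
```

View pics/j.png

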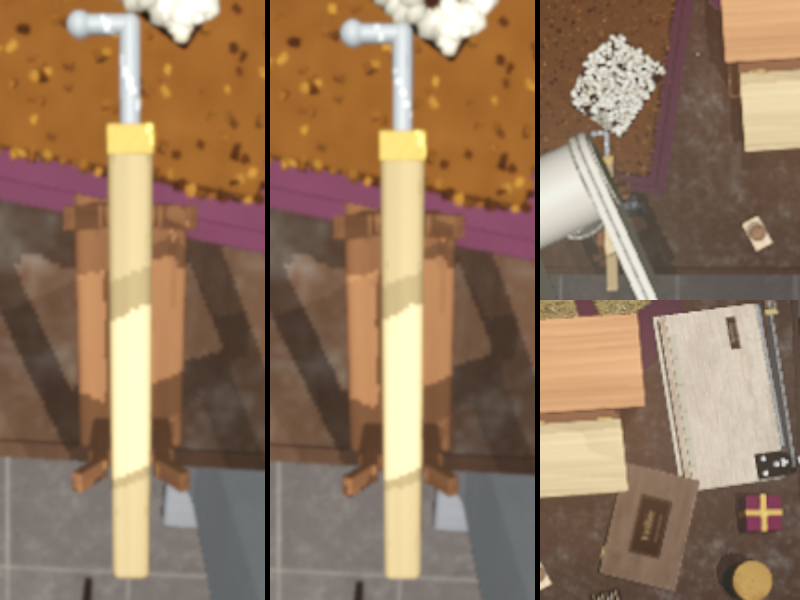

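The before and after wrist crops match: the bar lies in both notches, with the cap at row 124→131, the front post at 207→215, and the hook on the same side. The pole is within about 1 mm of where it was. The hatch is down, and the stamp, cube and tin are undisturbed.

```bash
python3 -c "
from bench import r
print(r.hand_in())"
```

```text
the job is handed in; nothing more can be done
None
```

I swung the hatch down to its stop with the hook in the eye, laid the pole back in both notches the same way round and within about 1 mm of where it was, and handed the job in at about 24 s.

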